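Bring a stone sphere and its mount to the bench magnifier

TASK

The hand-held stone carrier lies on the bench with a polished blue stone sphere loose in its brass cup and the brass mount in the box beside it. Before you lift the carrier, press the box's lid down until the clip snaps over it; then carry the carrier by its wooden handle, keeping it near level so that the stone never rolls over the cup's rim, and hold it level and still with the stone under the middle of the magnifier's lens, 100 mm below the glass. Finish while holding it there; do not bump the magnifier, and leave the other things on the bench where they are.

Things in the scene. Friction and masses are not known exactly. Their poses are not given: they have to be found in the camera images.
- carrier: loose hand carrier, 0.2 kg with its load, 255 mm long: aluminium plate 122 x 56 x 4 mm on the bench (x -54 to 68, y -28 to 28 mm), brass cup near its far end, dark steel box with a black-framed clear lid in its middle, wooden handle with a foot under its end (x -176 mm), joined by a steel tang (x -95 to -50 mm). Origin on its underside, about mid-plate; x from handle to cup, z up
- handle_grip (a point): point to grip on the handle, at half its height, 125 mm behind the carrier's origin and 26 mm above its underside; the handle is a wooden bar along the carrier's x, 16 mm wide (y), 18 mm high (z 17 to 35 mm), from x -187 to -95 mm. Carrier and load balance about 65 mm in front of this point, towards the cup
- cup_seat (a point): centre of the cup's flat floor, 36 mm in front of the carrier's origin and 7 mm above its underside, 161 mm in front of handle_grip; the floor is 30 mm across, the rim stands 3.5 mm above it and is 41 mm across outside. The stone rolls freely inside and leaves over the rim at a tilt of about 45 degrees or when jerked
- lid (a joint): lid of the box, rad: 0 = shut, 1.3 = open; hinge along the carrier's y at x +3, z 25.5 mm, free edge 57 mm from it towards the handle. The stiff hinge stays where it is left (0.5 N at the edge moves it). In the last 0.13 rad the edge forces back a brass spring clip, which takes about 4 N on the knob; then it snaps and the clip holds the lid below 0.03. Unsnapped it stays above 0.1
- lid_knob (a point): middle of the top of the red knob on the lid (21 mm across), moves with the lid; shut it lies at x -30, z 36.5 mm of the carrier and is the highest part there (the clip's nose at x -54 mm reaches z 32 mm). With the lid open its free edge stands up to 75 mm above the bench, about straight above where the knob will lie, so a vertical push there shuts it
- mount: loose brass ring, 24 mm across, 7 mm high, in the lidded box (inside 44 x 44 mm, 17 mm deep, its floor's middle at x -23 mm, z 7 mm of the carrier); origin at the centre of its underside
- box_floor (a point): middle of the floor inside the lidded box
- stone_center (a point): centre of the polished blue stone sphere, 22 mm across, 15 g, loose in the cup; it sits 11 mm above the cup's floor
- magnifier: white bench magnifier, fixed: origin on the bench straight under the lens's centre; its round foot, 112 mm across and 34 mm high, and its 14 mm steel post, 0.22 m high, stand 170 mm from there along the magnifier's own +x; a curved arm reaches from the post back to the lens
- lens (a point): centre of the underside of the magnifier's glass, 240 mm above the bench; z up. The white lens ring is 95 mm across outside and reaches 6 mm below the glass; the arm behind it rises to 264 mm above the bench
- pocket_scale: bystander: pocket scale, 64 x 120 x 14 mm, origin at the centre of its underside
- enamel_dish: bystander: round white metal dish, 75 mm across, 15 mm high, origin at the centre of its underside
- flux_tin: bystander: round black tin, 41 mm across, 24 mm high, origin at the centre of its underside
- tweezers: bystander: steel tweezers, 17 x 150 x 9 mm, origin at the centre of the underside
- pliers_round: bystander: pliers with blue grips, 49 x 140 x 12 mm, origin at the centre of the underside
- doming_block: bystander: brass cube with round hollows, 42 mm, origin at the centre of its underside

How it is judged:
On the way, in this order (a step that is already met when the one before it is completed fails the run):
1. the lid is snapped shut under its clip while the carrier stands on the bench (value of joint lid below 0.04 rad and height (world z) of carrier below 0.01 m), for 0.2 s.
2. the carrier is lifted clear of the bench in the fingers, the stone in its cup (height (world z) of carrier above 0.04 m and height (world z) of cup_seat above 0.045 m and contact force between the fingers and carrier above 1 N and distance between stone_center and cup_seat below 0.016 m), for 0.2 s.
At the end, for the whole second after the job is handed in: The fingers hold the carrier by its handle, still and level within 5 degrees, nothing else carrying it; the stone rests in its cup within 20 mm of the lens's axis and 85 to 115 mm below the glass; the lid is still snapped shut with the mount in the box (horizontal distance between stone_center and lens below 0.02 m and z of stone_center in the frame of lens between -0.115 and -0.085 m and angle between carrier's own z axis and vertical below 0.087 rad and distance between stone_center and cup_seat below 0.016 m and value of joint lid below 0.04 rad and distance between mount and box_floor below 0.026 m and contact force between the fingers and carrier above 1 N and linear speed of carrier below 0.02 m/s and linear speed of stone below 0.03 m/s and contact force between carrier and magnifier below 0.1 N and distance between the grasp point and handle_grip below 0.065 m); the arm keeps its last pose, push and grip.
It fails at once if the stone leaves its cup (distance between stone_center and cup_seat above 0.022 m).
It fails at once if the carrier is tipped more than 20 degrees (angle between carrier's own z axis and vertical above 0.35 rad).
It fails at once if the magnifier is bumped (more than 3 N) (contact force between any of the arm, the fingers, carrier and magnifier above 3 N).
It fails at once if another thing on the bench is shifted by more than 30 mm (distance of any of pocket_scale, enamel_dish, flux_tin, tweezers, pliers_round, doming_block from where it was at the start of the episode above 0.03 m).
It also fails if it takes over 50 s, if anything falls off the work surface, if the arm or the gripper's body presses on something with over 40 N, if the wrist force passes 120 N, or if a joint passes its speed limit or range.

ROBOT

A 6-joint arm with a two-finger parallel gripper is mounted at the origin on a cart in front of the work surface, level with it; the furniture and walls round the work are solid. World frame = base frame: x ahead of the robot, y to its left, z up, the work surface at z = 0. Lengths are in m, angles in rad, forces in N, time in s.
With the tool pointing down it reaches from about 0.35 to 0.85 m from the base axis. Payload 8.1 kg.
Tool frame: the origin (TCP) lies midway between the tips of the shut fingers; the grasp point (between the pads) lies 19 mm behind it (robot.tcp_to_grasp is the distance from the TCP to the grasp point, in m); z points along the fingers, y is the direction in which the jaws open and shut (so a half turn about z gives the same grasp; the last joint's range is limited). The gripper opens to 93 mm and grips with 3 to 60 N. Pads are 15 mm wide; open, the fingers measure 128 mm over their backs; the gripper's body (75 mm by 188 mm) begins 65 mm behind the grasp point.
Start: joints at [1.214, 0.13, 1.488, -0, 1.523, -0.085], TCP at [0.161, 0.578, 0.219] pointing down, gripper open.
Joint ranges: [-2.96, 2.96], [-0.89, 2.26], [0.02, 2.5], [-1.34, 4.48], [0, 2.73], [-2.66, 2.66]. Speed limits (rad/s): [2.39, 2.39, 2.79, 3.14, 3.14, 3.14].

INTERFACE

Orientations are given as a rotation vector (axis times angle).
In Python, from plant import robot gives the robot as it stands.
- The arm moves only by the tool send_rows, never from a script. Its argument "series" is a list of rows, each an object of numbers: "wx", "wy", "wz": the turn, a rotation vector about the world's x, y, z in rad; "dx", "dy", "dz": the shift along the world's x, y, z in cm; "fingers": the closure in counts, from 0 (fully open) to 255 (shut). In form: [{"wx": .., "wy": .., "wz": .., "dx": .., "dy": .., "dz": .., "fingers": ..}, ...]. A call has 1 to 20 rows; each row shifts and turns the pose as measured when the row begins; what a row does not reach is not made up. A row lasts 1/12 s, in which the tool goes at most 41.7 mm and 7.16 degrees, less where a joint would pass 70% of its speed; a pose out of reach is approached as far as the arm can. A call is refused whole if a number of a shift passes 4.17 or a number of a turn 0.125, either way. A call with a gripper value outside its range is refused whole. The fingers move at their own pace and stop on an object; "newtons" is the grip in N (left out, the last holds). Time passes only in rows, so rows that do not move let the fingers close. It gives the time, the measured TCP pose, the force and the opening at its end, in the units of the state.
- robot.read_state(): the state, without advancing time (a new reading comes with each control period).
- robot.read_camera(name): name is "side" or "top"; returns the picture (480x640x3 uint8, red, green, blue); there is no depth.
- robot.camera_info(name): a dict with "intrinsics" (3x3 intrinsics, pixels), "extrinsics" (4x4, takes a point from world to camera coordinates). Camera axes: x right, y up, looking along -z (the intrinsics and any distortion apply to the point x, -y, -z); pixel columns grow to the right and rows downward; lengths in m; the calibration is good to about 2 mm. A picture is of the moment at which its call begins. camera_info takes no time and is no camera call.
- robot.close_job(): hands the job in, once; it reports no verdict.
The state is a dict: "t": time; "q": joint angles; "dq": joint speeds; "joint_torque": joint torques, N m; "tool_pos": TCP position; "orientation": TCP orientation; "force": force on the tool from outside, world axes, zero at the start; "wrist_torque": the same for the moment, N m; "opening": finger opening in m.
Only numpy, scipy, OpenCV 4.12 (cv2) and the standard library are available. Lean on these libraries where they do the work, as an engineer would, in place of code of your own. Each camera call takes 0.05 s, during which the arm holds its last target.

## Working session

There is one attempt and no reset: what is moved stays moved. The work goes in short steps, Python scripts to look and compute and a tool call to move; the robot and the scene stay as the last step left them, time stands still between calls to the robot, and variables do not carry over. Pictures are saved under pics/ and viewed, and the job is handed in when it is done.

Besides the shell and the picture viewer there is one more tool, called after "Call:" as name([rows], argument=value, ...), one row to a line, values as JSON. send_rows: Moves the arm, as the interface text tells. Its arguments: {"type":"object","properties":{"series":{"type":"array","items":{"type":"object","properties":{"wx":{"type":"number"},"wy":{"type":"number"},"wz":{"type":"number"},"dx":{"type":"number"},"dy":{"type":"number"},"dz":{"type":"number"},"fingers":{"type":"number"}}}},"newtons":{"type":"number"}},"required":["series"]}

```bash
ls; mkdir -p pics
python3 - <<'E'
from plant import robot
import cv2
for n in("top","side"):
    im=robot.read_camera(n); cv2.imwrite(f"pics/{n}0.png",im[:,:,::-1])
    i=robot.camera_info(n); print(n,i)
s=robot.read_state();print(s)
E
```

```text
pics
top {'intrinsics': array([[459.75329976,   0.        , 314.69041777],
       [  0.        , 459.75329976, 246.07725966],
       [  0.        ,   0.        ,   1.        ]]), 'extrinsics': array([[-0.02876456, -0.99929692,  0.02404717,  0.19128253],
       [ 0.98333988, -0.02396915,  0.18018925, -0.58517575],
       [-0.17948617,  0.0288296 ,  0.98333797, -0.91792205],
       [ 0.        ,  0.        ,  0.        ,  1.        ]])}
side {'intrinsics': array([[560.53807424,   0.        , 321.13548239],
       [  0.        , 560.53807424, 241.47060077],
       [  0.        ,   0.        ,   1.        ]]), 'extrinsics': array([[ 0.98590622, -0.16682901, -0.01253023, -0.52281587],
       [ 0.1106636 ,  0.59414731,  0.79670731, -0.31455588],
       [-0.12546909, -0.78686533,  0.60423543, -0.88709531],
       [ 0.        ,  0.        ,  0.        ,  1.        ]])}
{'t': 0.1, 'q': array([ 1.21358854e+00,  1.31120145e-01,  1.48915378e+00, -1.20735790e-05,
        1.52302018e+00, -8.53862278e-02]), 'dq': array([ 0.00092249, -0.00034428, -0.00273305, -0.00048932,  0.00120244,
       -0.00017773]), 'joint_torque': array([ 1.68016351e-03, -5.61342680e+01, -4.93096375e+01,  7.70741003e-02,
        2.92838307e-02, -1.19090419e-04]), 'tool_pos': array([0.16088502, 0.57748986, 0.21768087]), 'orientation': array([-4.25612947e-01, -3.11226264e+00,  2.61132030e-03]), 'force': array([-0.18815737,  0.57072568, -0.14465596]), 'wrist_torque': array([0.03370388, 0.01661507, 0.05398169]), 'opening': 0.09280901328368611}
```

View pics/top0.png

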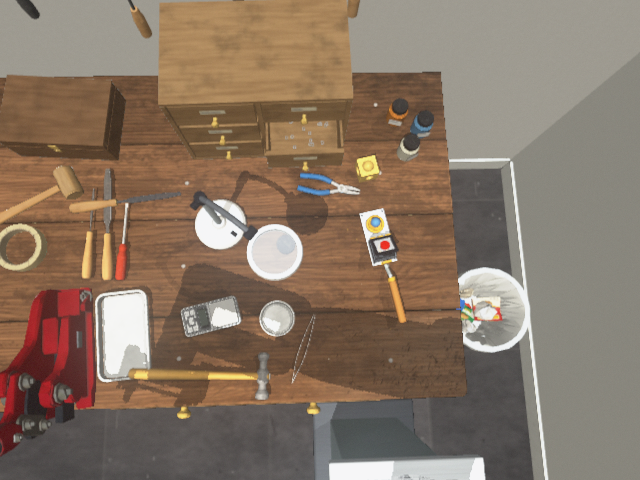

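View pics/side0.png

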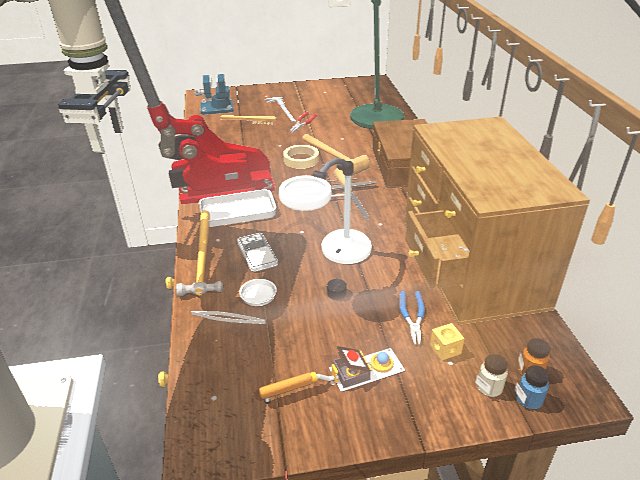

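```bash
cat > h.py <<'E'
import numpy as np, cv2
from plant import robot
def cam(n):
    i=robot.camera_info(n); return i["intrinsics"],i["extrinsics"]
def ray(n,uv):
    K,T=cam(n); d=np.linalg.inv(K)@[uv[0],uv[1],1]; d=np.array([d[0],-d[1],-d[2]])
    R=T[:3,:3]; return -R.T@T[:3,3], R.T@d/np.linalg.norm(d)
def onz(n,uv,z):
    o,d=ray(n,uv); return o+d*(z-o[2])/d[2]
def proj(n,p):
    K,T=cam(n); c=T[:3,:3]@np.asarray(p,float)+T[:3,3]; q=K@[c[0],-c[1],-c[2]]; return q[:2]/q[2]
def tri(a,b):
    o1,d1=ray("top",a);o2,d2=ray("side",b)
    A=np.c_[d1,-d2]; s=np.linalg.lstsq(A,o2-o1,rcond=None)[0]
    p,q=o1+s[0]*d1,o2+s[1]*d2; return (p+q)/2,np.linalg.norm(p-q)
E
python3 - <<'E'
import cv2
t=cv2.imread("pics/top0.png");s=cv2.imread("pics/side0.png")
cv2.imwrite("pics/tz.png",cv2.resize(t[190:340,340:440],None,fx=4,fy=4,interpolation=2))
cv2.imwrite("pics/sz.png",cv2.resize(s[335:410,250:420],None,fx=4.7,fy=4.7,interpolation=2))
cv2.imwrite("pics/lz.png",cv2.resize(t[180:350,180:330],None,fx=3.5,fy=3.5,interpolation=2))
cv2.imwrite("pics/ls.png",cv2.resize(s[150:300,220:400],None,fx=4,fy=4,interpolation=2))
E
```

```text
(no output)
```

View pics/tz.png

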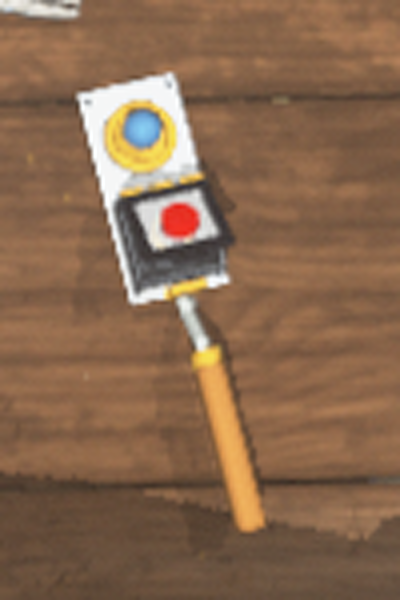

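View pics/sz.png

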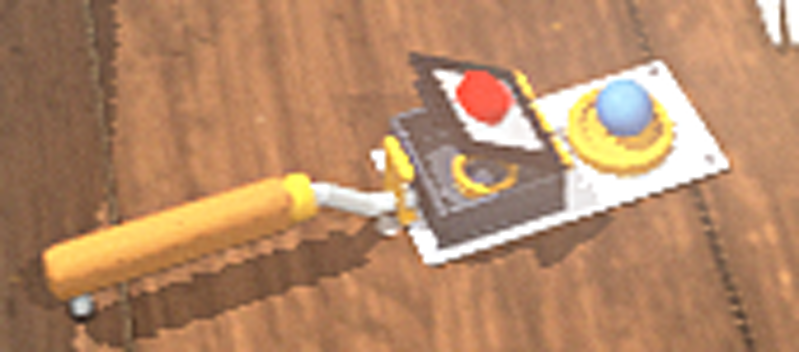

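View pics/lz.png

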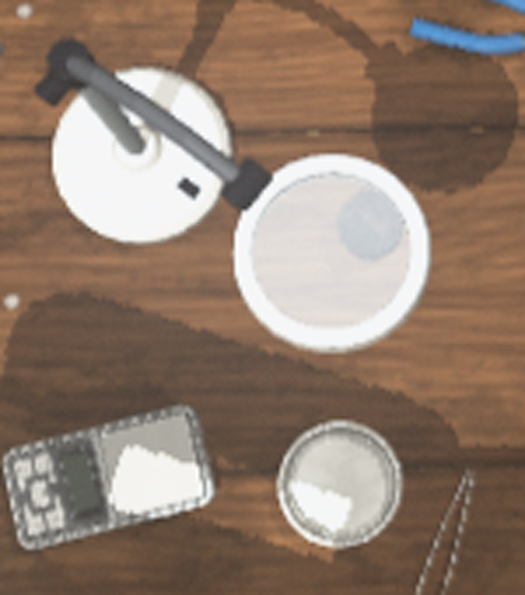

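View pics/ls.png

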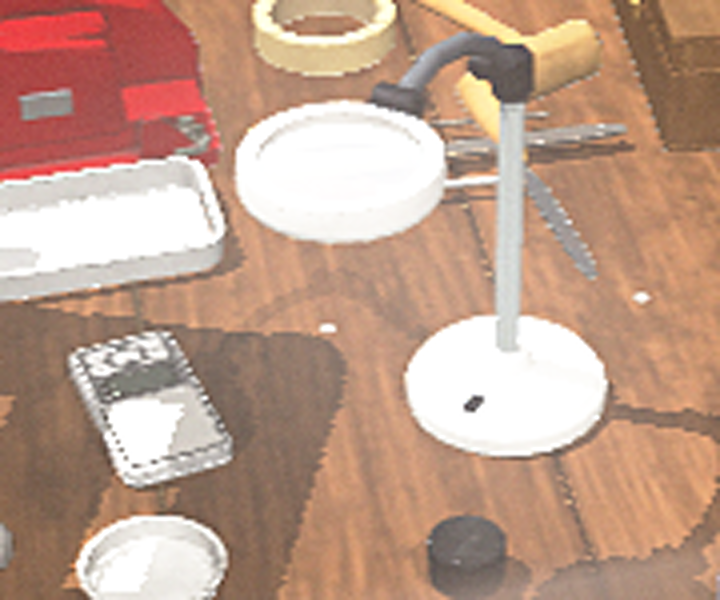

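Run:
```python
from h import *
np.set_printoptions(precision=4,suppress=True)
def cen(im,lo,hi,box):
    x0,y0,x1,y1=box; h=cv2.cvtColor(im[y0:y1,x0:x1],cv2.COLOR_BGR2HSV)
    m=cv2.inRange(h,lo,hi); n,l,st,c=cv2.connectedComponentsWithStats(m)
    k=1+np.argmax(st[1:,4]); ys,xs=np.where(l==k); return np.array([xs.mean()+x0,ys.mean()+y0]),st[k],np.c_[xs+x0,ys+y0]
t=cv2.imread("pics/top0.png");s=cv2.imread("pics/side0.png")
tb=(340,190,440,340);sb=(250,335,420,410)
for nm,lo,hi in(("stone",(95,80,80),(125,255,255)),("knob",(0,180,120),(6,255,255)),("handle",(9,150,130),(20,255,255))):
    a,sa,pa=cen(t,lo,hi,tb);b,sbb,pb=cen(s,lo,hi,sb)
    print(nm,a,sa[4],b,sbb[4],tri(a,b))
    if nm=="stone": print(onz("top",a,.018),onz("side",b,.018))
    if nm=="handle":
        for n,p in(("top",pa),("side",pb)):
            c,ev=cv2.PCACompute(p.astype(np.float32),None); pr=(p-c)@ev[0]
            e0=c[0]+ev[0]*pr.min();e1=c[0]+ev[0]*pr.max()
            z=.035 if n=="top" else .026
            print(n,e0,e1,onz(n,e0,z),onz(n,e1,z))
# lens
g=cv2.inRange(t,(215,215,215),(255,255,255)); 
for n,im,box in(("top",t,(245,222,305,283)),("side",s,(275,172,335,212))):
    x0,y0,x1,y1=box; m=cv2.inRange(im[y0:y1,x0:x1],(200,200,200),(255,255,255))
    cs,_=cv2.findContours(m,cv2.RETR_EXTERNAL,cv2.CHAIN_APPROX_NONE); c=max(cs,key=cv2.contourArea)
    e=cv2.fitEllipse(cv2.convexHull(c)); print(n,np.array(e[0])+[x0,y0],e[1],e[2])
    print(onz(n,np.array(e[0])+[x0,y0],.244))
```

```text
stone [375.1724 221.6724] 58 [382.5 352. ] 4 (array([0.6457, 0.0416, 0.0307]), np.float64(0.0021863513201765454))
[0.6476 0.0395 0.018 ] [0.6504 0.0526 0.018 ]
knob [384.5    244.5926] 54 [349.4545 354.5455] 22 (array([0.5869, 0.0282, 0.0521]), np.float64(0.004935868498485267))
handle [397.0607 300.7636] 313 [286.2132 387.0888] 394 (array([0.4722, 0.0026, 0.0226]), np.float64(0.0004728334117259502))
top [390.7064 277.2681] [402.8173 322.0494] [0.5217 0.0156 0.035 ] [ 0.4272 -0.0042  0.035 ]
side [260.1827 394.9275] [316.6736 377.9161] [ 0.4279 -0.0084  0.026 ] [0.5246 0.0097 0.026 ]
top [274.1471 251.4716] (54.59575271606445, 55.72333526611328) 54.51740646362305
[0.5473 0.2494 0.244 ]
side [305.1143 192.4765] (34.93442153930664, 56.028358459472656) 90.02412414550781
[0.5463 0.2481 0.244 ]
```

```bash
cat >> h.py <<'E'
from scipy.spatial.transform import Rotation as Rn
def status(yaw=0.193):
    s=robot.read_state(); R=Rn.from_rotvec(s["orientation"]).as_matrix()
    w=np.array([-np.sin(yaw),np.cos(yaw),0]); y=R[:,1]
    if y@w<0: w=-w
    # target R: z down,y=w
    T=np.c_[np.cross(w,[0,0,-1]),w,[0,0,-1]]
    print("t",s["t"],"pos",s["tool_pos"].round(4),"turn needed",Rn.from_matrix(T@R.T).as_rotvec().round(3),"F",s["force"].round(2),"open",round(s["opening"],4),"q6",s["q"].round(2))
E
python3 - <<'E'
from h import *
status()
print(tri((375.3,221.8),(383.4,357.8)))
E
```

```text
t 0.1 pos [0.1609 0.5775 0.2177] turn needed [ 0.002 -0.     0.465] F [-0.19  0.57 -0.14] open 0.0928 q6 [ 1.21  0.13  1.49 -0.    1.52 -0.09]
(array([0.64791826, 0.03921766, 0.01790396]), np.float64(0.0012222832323047041))
```

Run:
```python
from h import *
np.set_printoptions(precision=4,suppress=True)
# plate corners z=4mm: crop coords top
C=[onz("top",(340+u/4-.4,190+v/4-.4),.004) for u,v in((78,94),(173,72),(230,283),(133,303))]
for c in C: print(c)
m=np.mean(C,0);print("mid",m)
f=(C[0]+C[1]-C[2]-C[3])/2; print(np.arctan2(f[1],f[0]),np.hypot(f[0],f[1]))
print("cup",onz("top",(340+141/4-.4,190+134/4-.4),.0105))
S=[onz("side",(250+u/4.7-.4,335+v/4.7-.4),.004) for u,v in((660,62),(728,163),(432,263))]
for c in S: print("side",c)
print("smid",(S[0]+S[2])/2)
```

```text
[0.6714 0.0724 0.004 ]
[0.683  0.0181 0.004 ]
[ 0.5621 -0.0067  0.004 ]
[0.5524 0.0475 0.004 ]
mid [0.6172 0.0328 0.004 ]
0.20451196344473557 0.1224904936206777
cup [0.6461 0.0392 0.0105]
side [0.6703 0.0719 0.004 ]
side [0.6821 0.0189 0.004 ]
side [ 0.5643 -0.0065  0.004 ]
smid [0.6173 0.0327 0.004 ]
```

Call:
send_rows([
  {"dx":1.5,"dy":-3,"dz":1,"fingers":255,"wz":0.06},
  {"dx":1.5,"dy":-3.5,"dz":1,"fingers":255,"wz":0.06},
  {"dx":1.5,"dy":-3.5,"dz":1,"fingers":255,"wz":0.06},
  {"dx":1.5,"dy":-3.5,"dz":0.5,"fingers":255,"wz":0.06},
  {"dx":1.5,"dy":-3.5,"dz":0.5,"fingers":255,"wz":0.06},
  {"dx":1.5,"dy":-3.5,"fingers":255,"wz":0.06},
  {"dx":1.5,"dy":-3.5,"fingers":255,"wz":0.05},
  {"dx":1.5,"dy":-3.5,"fingers":255,"wz":0.05},
  {"dx":1.5,"dy":-3.5,"fingers":255},
  {"dx":1.5,"dy":-3.5,"fingers":255},
  {"dx":1.5,"dy":-3.5,"fingers":255},
  {"dx":1.5,"dy":-3.5,"fingers":255},
])

```text
schema error: expected keys wx, wy, wz, dx, dy, dz, fingers
```

```bash
python3 -c "
from h import *
status()"
```

```text
t 0.1 pos [0.1609 0.5775 0.2177] turn needed [ 0.002 -0.     0.465] F [-0.19  0.57 -0.14] open 0.0928 q6 [ 1.21  0.13  1.49 -0.    1.52 -0.09]
```

Call:
send_rows([
  {"dx":1.5,"dy":-3,"dz":1,"wx":0,"wy":0,"wz":0.06,"fingers":255},
  {"dx":1.5,"dy":-3.5,"dz":1,"wx":0,"wy":0,"wz":0.06,"fingers":255},
  {"dx":1.5,"dy":-3.5,"dz":1,"wx":0,"wy":0,"wz":0.06,"fingers":255},
  {"dx":1.5,"dy":-3.5,"dz":0.5,"wx":0,"wy":0,"wz":0.06,"fingers":255},
  {"dx":1.5,"dy":-3.5,"dz":0.5,"wx":0,"wy":0,"wz":0.06,"fingers":255},
  {"dx":1.5,"dy":-3.5,"dz":0,"wx":0,"wy":0,"wz":0.06,"fingers":255},
  {"dx":1.5,"dy":-3.5,"dz":0,"wx":0,"wy":0,"wz":0.06,"fingers":255},
  {"dx":1.5,"dy":-3.5,"dz":0,"wx":0,"wy":0,"wz":0.06,"fingers":255},
  {"dx":1.5,"dy":-3.5,"dz":0,"wx":0,"wy":0,"wz":0,"fingers":255},
  {"dx":1.5,"dy":-3.5,"dz":0,"wx":0,"wy":0,"wz":0,"fingers":255},
  {"dx":1.5,"dy":-3.5,"dz":0,"wx":0,"wy":0,"wz":0,"fingers":255},
  {"dx":1.5,"dy":-3.5,"dz":0,"wx":0,"wy":0,"wz":0,"fingers":255},
])

```text
t: 1.1
tool_pos: [0.3381, 0.1466, 0.25]
orientation: [0.385, -3.115, 0.02]
force: [1.6, -0.4, -0.0]
opening: 0.0175
```

```bash
sed -i 's/yaw=0.193/yaw=0.203/' h.py; python3 -c "
from h import *
status()"
```

```text
t 1.1 pos [0.3381 0.1466 0.25  ] turn needed [ 0.013 -0.001 -0.043] F [ 1.6  -0.43 -0.02] open 0.0175 q6 [ 0.28 -0.54  2.01 -0.01  1.67 -1.54]
```

Call:
send_rows([
  {"dx":1,"dy":-3,"dz":0,"wx":0.01,"wy":0,"wz":-0.02,"fingers":255},
  {"dx":2,"dy":-3,"dz":0,"wx":0,"wy":0,"wz":-0.02,"fingers":255},
  {"dx":3,"dy":-2,"dz":-1,"wx":0,"wy":0,"wz":0,"fingers":255},
  {"dx":3,"dy":-2,"dz":-2,"wx":0,"wy":0,"wz":0,"fingers":255},
  {"dx":3,"dy":-1,"dz":-2,"wx":0,"wy":0,"wz":0,"fingers":255},
  {"dx":3,"dy":-0.5,"dz":-2,"wx":0,"wy":0,"wz":0,"fingers":255},
  {"dx":3,"dy":-0.5,"dz":-2,"wx":0,"wy":0,"wz":0,"fingers":255},
  {"dx":3,"dy":0,"dz":-2,"wx":0,"wy":0,"wz":0,"fingers":255},
  {"dx":2,"dy":0,"dz":-1,"wx":0,"wy":0,"wz":0,"fingers":255},
  {"dx":0,"dy":0,"dz":0,"wx":0,"wy":0,"wz":0,"fingers":255},
])

```text
t: 1.93
tool_pos: [0.5774, 0.0093, 0.123]
orientation: [-0.3, 3.122, -0.008]
force: [1.0, -0.9, 0.1]
opening: 0.0007
```

```bash
python3 -c "
from h import *
status()
im=robot.read_camera('side'); cv2.imwrite('pics/s1.png',im[:,:,::-1])
print(np.round([proj('side',(.581,.0253,.0365)),proj('side',(.581,.0253,.11))],1))"
```

```text
t 1.9333 pos [0.5774 0.0093 0.123 ] turn needed [0.004 0.005 0.012] F [ 0.98 -0.93  0.08] open 0.0007 q6 [-0.07  0.13  1.67 -0.    1.34 -1.83]
[[347.7 362.1]
 [348.4 332. ]]
```

View pics/s1.png

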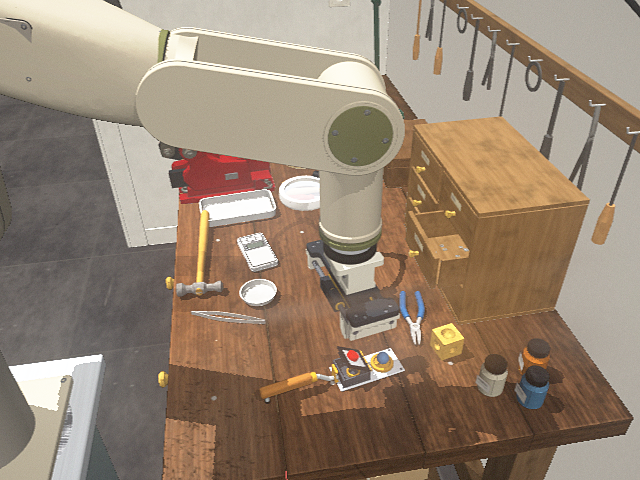

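```bash
python3 -c "
from h import *
for z in (.123,.142,.207,.28): print(z,proj('side',(.5774,.0093,z)).round(1),proj('top',(.5774,.0093,z)).round(1))
s=cv2.imread('pics/s1.png'); cv2.imwrite('pics/s1z.png',cv2.resize(s[220:400,270:430],None,fx=4,fy=3.3,interpolation=2))
im=robot.read_camera('top')[:,:,::-1]; cv2.imwrite('pics/t1.png',im)"
```

```text
0.123 [348.4 333.9] [400.7 243.8]
0.142 [348.6 325.5] [402.7 241.9]
0.207 [349.3 294.9] [410.5 235. ]
0.28 [350.2 257. ] [420.8 225.8]
```

View pics/s1z.png

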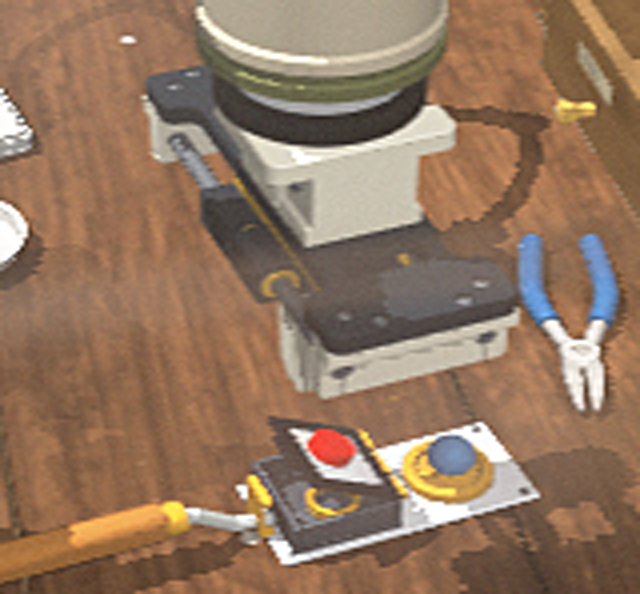

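View pics/t1.png

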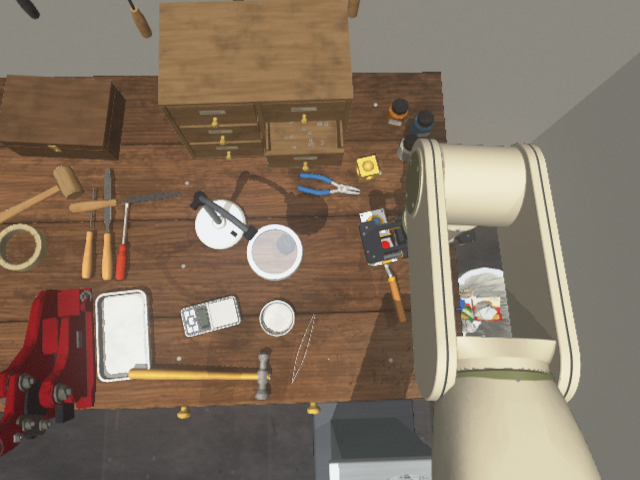

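Call:
send_rows([
  {"dx":0.4,"dy":1.6,"dz":-2,"wx":0,"wy":0,"wz":0.01,"fingers":255},
  {"dx":0,"dy":0,"dz":-1.5,"wx":0,"wy":0,"wz":0,"fingers":255},
  {"dx":0,"dy":0,"dz":0,"wx":0,"wy":0,"wz":0,"fingers":255},
])

```text
t: 2.28
tool_pos: [0.5797, 0.0261, 0.0927]
orientation: [-0.316, 3.117, -0.009]
force: [-0.3, 0.4, -0.6]
opening: 0.0003
```

```bash
python3 -c "
from h import *
status()"
```

```text
t 2.2833 pos [0.5797 0.0261 0.0927] turn needed [0.005 0.009 0.001] F [-0.31  0.38 -0.6 ] open 0.0003 q6 [-0.04  0.16  1.69 -0.    1.28 -1.81]
```

Call:
send_rows([
  {"dx":0.1,"dy":-0.1,"dz":-1.5,"wx":0,"wy":0.01,"wz":0,"fingers":255},
  {"dx":0,"dy":0,"dz":-1,"wx":0,"wy":0,"wz":0,"fingers":255},
  {"dx":0,"dy":0,"dz":-1,"wx":0,"wy":0,"wz":0,"fingers":255},
  {"dx":0,"dy":0,"dz":-0.8,"wx":0,"wy":0,"wz":0,"fingers":255},
  {"dx":0,"dy":0,"dz":-0.6,"wx":0,"wy":0,"wz":0,"fingers":255},
  {"dx":0,"dy":0,"dz":-0.3,"wx":0,"wy":0,"wz":0,"fingers":255},
])

```text
t: 2.78
tool_pos: [0.5815, 0.0255, 0.0462]
orientation: [-0.318, 3.118, -0.009]
force: [-0.7, 0.0, -0.0]
opening: 0.0005
```

```bash
python3 -c "
from h import *
status()"
```

```text
t 2.7833 pos [0.5815 0.0255 0.0462] turn needed [ 0.005  0.008 -0.   ] F [-0.69  0.05 -0.  ] open 0.0005 q6 [-0.04  0.22  1.71 -0.    1.2  -1.81]
```

Call:
send_rows([
  {"dx":0,"dy":0,"dz":-0.3,"wx":0,"wy":0,"wz":0,"fingers":255},
  {"dx":0,"dy":0,"dz":-0.3,"wx":0,"wy":0,"wz":0,"fingers":255},
  {"dx":0,"dy":0,"dz":-0.3,"wx":0,"wy":0,"wz":0,"fingers":255},
  {"dx":0,"dy":0,"dz":-0.3,"wx":0,"wy":0,"wz":0,"fingers":255},
])

```text
t: 3.12
tool_pos: [0.5823, 0.0252, 0.0365]
orientation: [-0.317, 3.116, -0.01]
force: [-5.3, -1.1, 12.2]
opening: 0.0005
```

```bash
python3 -c "
from h import *
status()"
```

```text
t 3.1167 pos [0.5823 0.0252 0.0365] turn needed [0.005 0.01  0.   ] F [-5.31 -1.06 12.21] open 0.0005 q6 [-0.04  0.24  1.72 -0.01  1.18 -1.81]
```

Call:
send_rows([
  {"dx":0,"dy":0,"dz":0,"wx":0,"wy":0,"wz":0,"fingers":255},
  {"dx":0,"dy":0,"dz":0.5,"wx":0,"wy":0,"wz":0,"fingers":255},
  {"dx":0,"dy":0,"dz":1,"wx":0,"wy":0,"wz":0,"fingers":255},
  {"dx":0,"dy":0,"dz":2,"wx":0,"wy":0,"wz":0,"fingers":255},
  {"dx":-1,"dy":-0.2,"dz":2,"wx":0,"wy":0,"wz":0,"fingers":0},
  {"dx":-2,"dy":-0.4,"dz":1,"wx":0,"wy":0,"wz":0,"fingers":0},
  {"dx":-2,"dy":-0.4,"dz":0,"wx":0,"wy":0,"wz":0,"fingers":0},
  {"dx":-2,"dy":-0.4,"dz":0,"wx":0,"wy":0,"wz":0,"fingers":0},
  {"dx":-0.5,"dy":0,"dz":0,"wx":0,"wy":0,"wz":0,"fingers":0},
])

```text
t: 3.87
tool_pos: [0.508, 0.0107, 0.1101]
orientation: [-0.317, 3.11, -0.012]
force: [-0.4, -0.1, 0.5]
opening: 0.0293
```

```bash
python3 -c "
from h import *
status()
im=robot.read_camera('side')[:,:,::-1]; cv2.imwrite('pics/s2.png',cv2.resize(im[250:410,240:430],None,fx=4,fy=3.7,interpolation=2))
im=robot.read_camera('top')[:,:,::-1]; cv2.imwrite('pics/t2.png',cv2.resize(im[190:340,320:440],None,fx=4,fy=4,interpolation=2)); cv2.imwrite('pics/t2r.png',im)"
```

```text
t 3.8667 pos [0.508  0.0107 0.1101] turn needed [ 0.006  0.016 -0.   ] F [-0.44 -0.06  0.53] open 0.0293 q6 [-0.08 -0.06  1.88 -0.    1.3  -1.85]
```

View pics/s2.png

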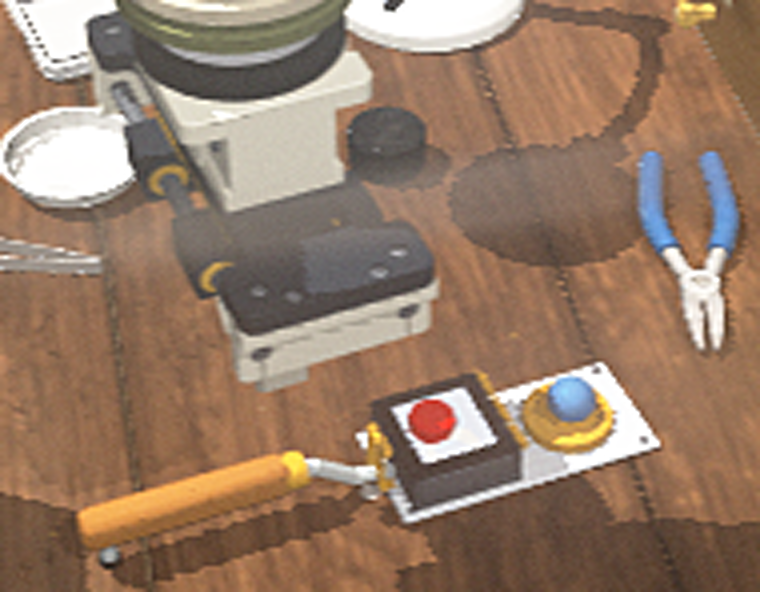

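View pics/t2.png

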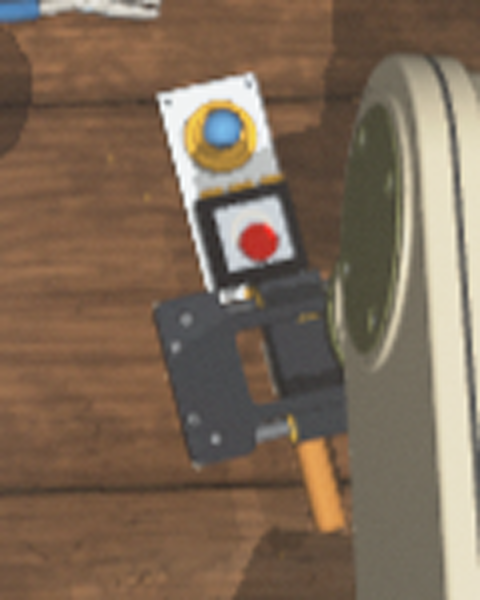

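Call:
send_rows([
  {"dx":-0.7,"dy":-0.2,"dz":-1,"wx":0.005,"wy":0.015,"wz":0,"fingers":0},
  {"dx":0,"dy":0,"dz":0,"wx":0,"wy":0,"wz":0,"fingers":0},
  {"dx":0,"dy":0,"dz":0,"wx":0,"wy":0,"wz":0,"fingers":0},
  {"dx":0,"dy":0,"dz":0,"wx":0,"wy":0,"wz":0,"fingers":0},
  {"dx":0,"dy":0,"dz":0,"wx":0,"wy":0,"wz":0,"fingers":0},
], newtons=60)

```text
t: 4.38
tool_pos: [0.5045, 0.0093, 0.099]
orientation: [-0.319, 3.124, 0.0]
force: [-0.2, -0.6, 0.0]
opening: 0.0706
```

```bash
python3 -c "
from h import *
status()"
```

```text
t 4.3833 pos [0.5045 0.0093 0.099 ] turn needed [-0.     0.002 -0.   ] F [-0.18 -0.64  0.02] open 0.0706 q6 [-0.08 -0.04  1.89  0.    1.29 -1.86]
```

Call:
send_rows([
  {"dx":-0.4,"dy":0,"dz":-2,"wx":0,"wy":0,"wz":0,"fingers":0},
  {"dx":0,"dy":0,"dz":-2,"wx":0,"wy":0,"wz":0,"fingers":0},
  {"dx":0,"dy":0,"dz":-2,"wx":0,"wy":0,"wz":0,"fingers":0},
  {"dx":0,"dy":0,"dz":-2,"wx":0,"wy":0,"wz":0,"fingers":0},
  {"dx":0,"dy":0,"dz":-0.5,"wx":0,"wy":0,"wz":0,"fingers":0},
  {"dx":0,"dy":0,"dz":0,"wx":0,"wy":0,"wz":0,"fingers":0},
])

```text
t: 4.88
tool_pos: [0.5034, 0.0096, 0.0122]
orientation: [-0.319, 3.12, -0.0]
force: [-0.6, -0.9, 0.4]
opening: 0.0925
```

```bash
python3 -c "
from h import *
status()"
```

```text
t 4.8833 pos [0.5034 0.0096 0.0122] turn needed [-0.     0.005 -0.001] F [-0.61 -0.94  0.43] open 0.0925 q6 [-0.08  0.07  1.95  0.    1.11 -1.86]
```

Call:
send_rows([
  {"dx":-0.2,"dy":0,"dz":-0.5,"wx":0,"wy":0.004,"wz":0,"fingers":0},
  {"dx":0,"dy":0,"dz":0,"wx":0,"wy":0,"wz":0,"fingers":180},
  {"dx":0,"dy":0,"dz":0,"wx":0,"wy":0,"wz":0,"fingers":180},
  {"dx":0,"dy":0,"dz":0,"wx":0,"wy":0,"wz":0,"fingers":180},
  {"dx":0,"dy":0,"dz":0,"wx":0,"wy":0,"wz":0,"fingers":180},
  {"dx":0,"dy":0,"dz":0,"wx":0,"wy":0,"wz":0,"fingers":180},
  {"dx":0,"dy":0,"dz":0,"wx":0,"wy":0,"wz":0,"fingers":180},
  {"dx":0,"dy":0,"dz":0,"wx":0,"wy":0,"wz":0,"fingers":180},
])

```text
t: 5.55
tool_pos: [0.5053, 0.0094, 0.0122]
orientation: [-0.319, 3.118, -0.002]
force: [0.2, 0.7, -0.2]
opening: 0.0508
```

```bash
python3 -c "
from h import *
status()
im=robot.read_camera('top')[:,:,::-1]; cv2.imwrite('pics/t3.png',cv2.resize(im[190:340,320:440],None,fx=4,fy=4,interpolation=2))
im=robot.read_camera('side')[:,:,::-1]; cv2.imwrite('pics/s3.png',cv2.resize(im[250:410,240:430],None,fx=4,fy=3.7,interpolation=2))
"
```

```text
t 5.55 pos [0.5053 0.0094 0.0122] turn needed [ 0.     0.008 -0.001] F [ 0.19  0.75 -0.22] open 0.0508 q6 [-0.08  0.08  1.94  0.    1.11 -1.86]
```

View pics/t3.png

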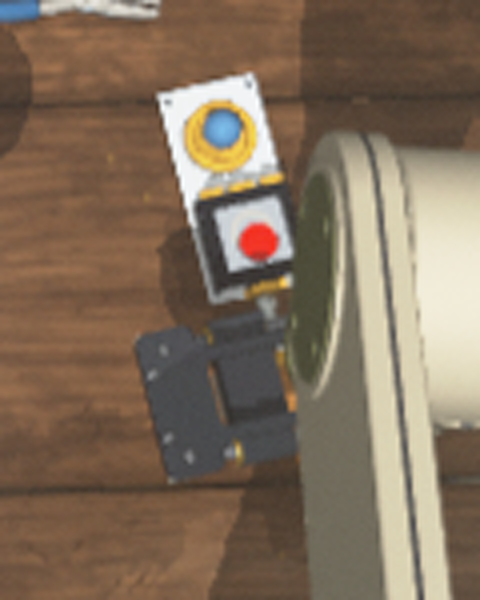

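View pics/s3.png

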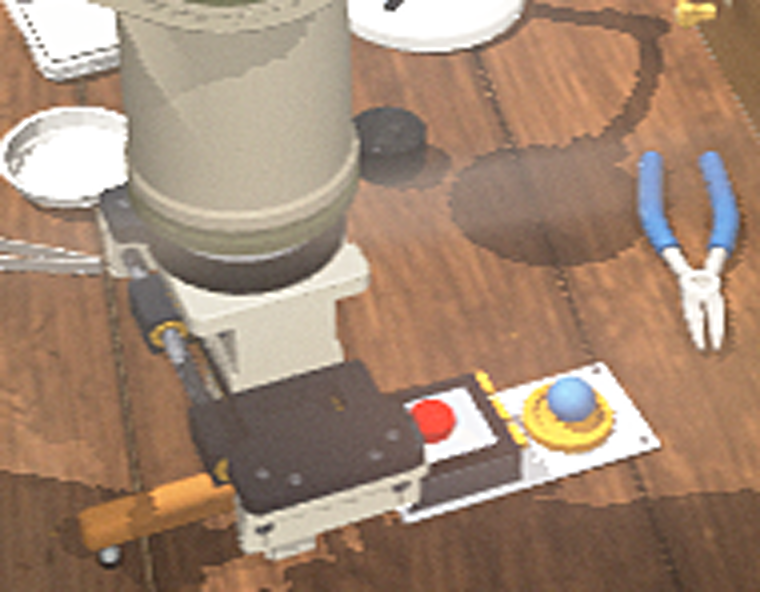

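Call:
send_rows([
  {"dx":-0.3,"dy":0,"dz":-0.5,"wx":0,"wy":0.008,"wz":0,"fingers":100},
  {"dx":-0.2,"dy":0,"dz":-0.2,"wx":0,"wy":0,"wz":0,"fingers":100},
])

```text
t: 5.82
tool_pos: [0.5006, 0.0094, 0.0053]
orientation: [-0.32, 3.125, -0.001]
force: [0.4, -0.7, -0.3]
opening: 0.052
```

```bash
python3 -c "
from h import *
status()"
```

```text
t 5.8167 pos [0.5006 0.0094 0.0053] turn needed [ 0.     0.    -0.001] F [ 0.45 -0.7  -0.26] open 0.052 q6 [-0.08  0.08  1.95 -0.    1.11 -1.86]
```

Call:
send_rows([
  {"dx":-0.03,"dy":0,"dz":-0.04,"wx":0,"wy":0,"wz":0,"fingers":255},
  {"dx":-0.03,"dy":0,"dz":-0.04,"wx":0,"wy":0,"wz":0,"fingers":255},
  {"dx":-0.03,"dy":0,"dz":-0.04,"wx":0,"wy":0,"wz":0,"fingers":255},
  {"dx":-0.03,"dy":0,"dz":-0.04,"wx":0,"wy":0,"wz":0,"fingers":255},
  {"dx":-0.03,"dy":0,"dz":-0.04,"wx":0,"wy":0,"wz":0,"fingers":255},
  {"dx":-0.03,"dy":0,"dz":-0.04,"wx":0,"wy":0,"wz":0,"fingers":255},
  {"dx":0,"dy":0,"dz":0,"wx":0,"wy":0,"wz":0,"fingers":255},
  {"dx":0,"dy":0,"dz":0,"wx":0,"wy":0,"wz":0,"fingers":255},
], newtons=60)

```text
t: 6.48
tool_pos: [0.4968, 0.0095, 0.0009]
orientation: [0.32, -3.122, -0.0]
force: [-0.0, -0.2, 0.7]
opening: 0.0157
```

```bash
python3 -c "
from h import *
status()"
```

```text
t 6.4833 pos [0.4968 0.0095 0.0009] turn needed [ 0.    -0.003 -0.001] F [-0.  -0.2  0.7] open 0.0157 q6 [-0.08  0.08  1.96 -0.    1.1  -1.86]
```

Call:
send_rows([
  {"dx":0,"dy":0,"dz":0,"wx":0,"wy":0,"wz":0,"fingers":255},
  {"dx":0,"dy":0,"dz":0.3,"wx":0,"wy":0,"wz":0,"fingers":255},
  {"dx":0,"dy":0,"dz":0.5,"wx":0,"wy":0,"wz":0,"fingers":255},
  {"dx":0,"dy":0,"dz":0.5,"wx":0,"wy":0,"wz":0,"fingers":255},
  {"dx":0,"dy":0,"dz":0.3,"wx":0,"wy":0,"wz":0,"fingers":255},
])

```text
t: 6.9
tool_pos: [0.4951, 0.0097, 0.0168]
orientation: [0.319, -3.119, -0.001]
force: [-0.2, -0.3, -1.9]
opening: 0.0153
```

```bash
python3 -c "
from h import *
status()
im=robot.read_camera('side')[:,:,::-1]; cv2.imwrite('pics/s4.png',cv2.resize(im[250:410,240:430],None,fx=4,fy=3.7,interpolation=2))
"
```

```text
t 6.9 pos [0.4951 0.0097 0.0168] turn needed [-0.    -0.006 -0.001] F [-0.17 -0.28 -1.87] open 0.0153 q6 [-0.08  0.06  1.96 -0.    1.14 -1.86]
```

View pics/s4.png

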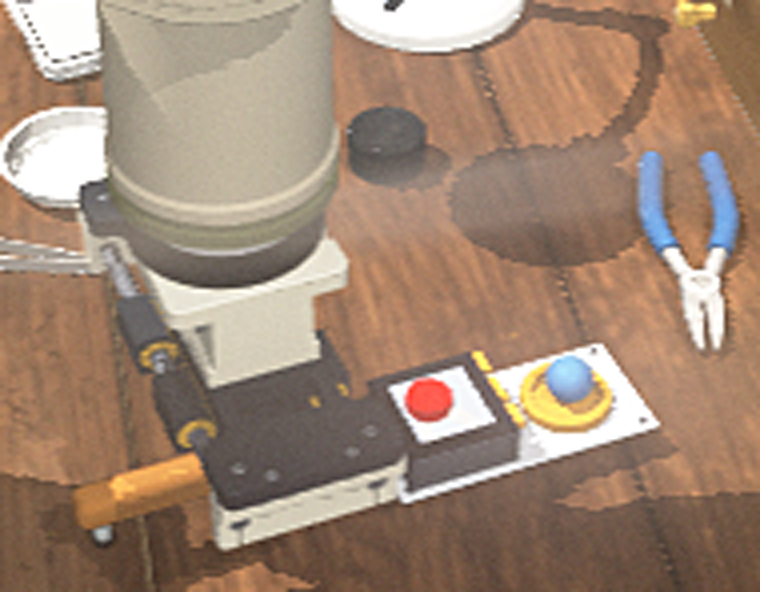

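Call:
send_rows([
  {"dx":0,"dy":0,"dz":0.5,"wx":0,"wy":0,"wz":0,"fingers":255},
  {"dx":0,"dy":0,"dz":0.9,"wx":0,"wy":0,"wz":0,"fingers":255},
  {"dx":0,"dy":0,"dz":1.2,"wx":0,"wy":0,"wz":0,"fingers":255},
  {"dx":0,"dy":0,"dz":1.2,"wx":0,"wy":0,"wz":0,"fingers":255},
  {"dx":0,"dy":0,"dz":1.2,"wx":0,"wy":0,"wz":0,"fingers":255},
  {"dx":0,"dy":0,"dz":1.2,"wx":0,"wy":0,"wz":0,"fingers":255},
  {"dx":0,"dy":0,"dz":1.2,"wx":0,"wy":0,"wz":0,"fingers":255},
  {"dx":0,"dy":0,"dz":1.0,"wx":0,"wy":0,"wz":0,"fingers":255},
  {"dx":0,"dy":0,"dz":0.6,"wx":0,"wy":0,"wz":0,"fingers":255},
  {"dx":0,"dy":0,"dz":0.3,"wx":0,"wy":0,"wz":0,"fingers":255},
  {"dx":0,"dy":0,"dz":0,"wx":0,"wy":0,"wz":0,"fingers":255},
])

```text
t: 7.87
tool_pos: [0.4954, 0.0096, 0.121]
orientation: [0.32, -3.122, -0.0]
force: [-0.4, 0.1, -1.5]
opening: 0.0152
```

```bash
python3 -c "
from h import *
status()
im=robot.read_camera('side')[:,:,::-1]; cv2.imwrite('pics/s5.png',cv2.resize(im[200:400,230:430],None,fx=4,fy=3,interpolation=2))
"
```

```text
t 7.8667 pos [0.4954 0.0096 0.121 ] turn needed [ 0.    -0.003 -0.001] F [-0.43  0.09 -1.48] open 0.0152 q6 [-0.08 -0.08  1.89 -0.    1.34 -1.86]
```

View pics/s5.png

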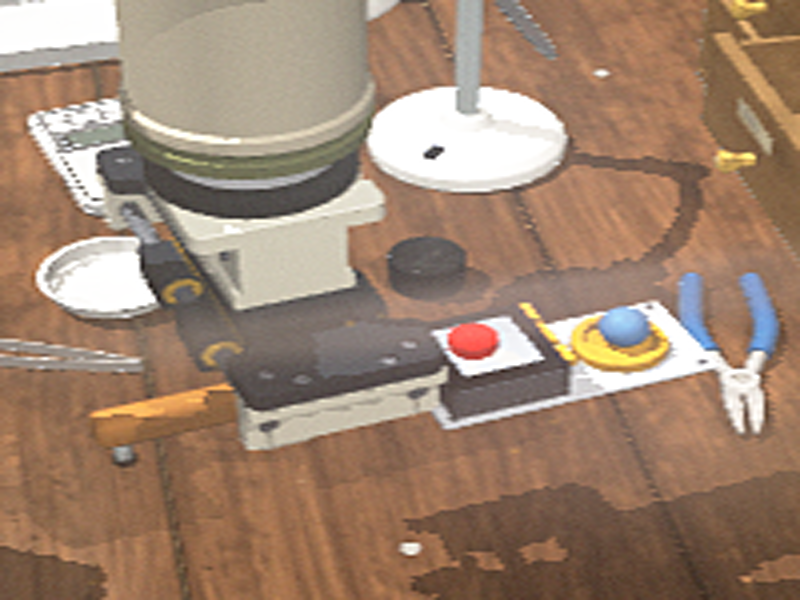

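```bash
python3 -c "
from h import *
print(proj('side',(.6442,.0388,.138)),proj('side',(.6442,.0388,.128)))
im=robot.read_camera('top')[:,:,::-1]; cv2.imwrite('pics/t5.png',im)
print(proj('top',(.6442,.0388,.138)))
"
```

```text
[384.90510848 309.01674009] [384.56304107 313.42197602]
[385.08334399 209.04593352]
```

View pics/t5.png

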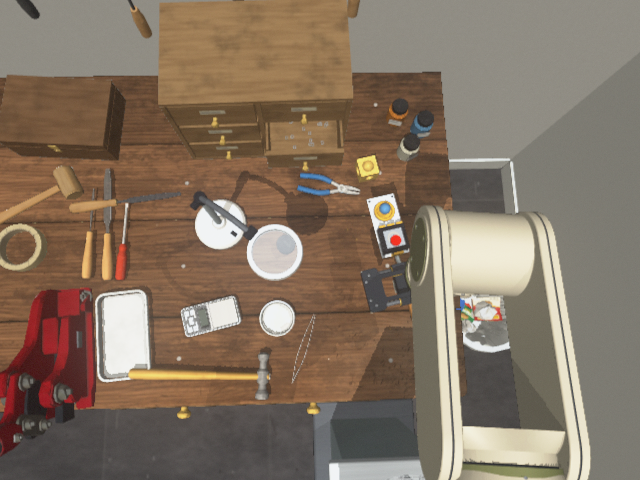

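Call:
send_rows([
  {"dx":-0.3,"dy":0.1,"dz":0,"wx":0,"wy":0,"wz":0,"fingers":255},
  {"dx":-0.6,"dy":0.2,"dz":0,"wx":0,"wy":0,"wz":0,"fingers":255},
  {"dx":-0.9,"dy":0.4,"dz":0,"wx":0,"wy":0,"wz":0,"fingers":255},
  {"dx":-1.1,"dy":0.6,"dz":0,"wx":0,"wy":0,"wz":0,"fingers":255},
  {"dx":-1.1,"dy":0.8,"dz":0,"wx":0,"wy":0,"wz":0,"fingers":255},
  {"dx":-1.1,"dy":0.9,"dz":0,"wx":0,"wy":0,"wz":0,"fingers":255},
  {"dx":-1.1,"dy":0.9,"dz":0,"wx":0,"wy":0,"wz":0,"fingers":255},
  {"dx":-1.0,"dy":0.9,"dz":0,"wx":0,"wy":0,"wz":0,"fingers":255},
  {"dx":-0.8,"dy":0.9,"dz":0,"wx":0,"wy":0,"wz":0,"fingers":255},
  {"dx":-0.5,"dy":0.9,"dz":0,"wx":0,"wy":0,"wz":0,"fingers":255},
  {"dx":-0.3,"dy":0.6,"dz":0,"wx":0,"wy":0,"wz":0,"fingers":255},
  {"dx":0,"dy":0.3,"dz":0,"wx":0,"wy":0,"wz":0,"fingers":255},
  {"dx":0,"dy":0,"dz":0,"wx":0,"wy":0,"wz":0,"fingers":255},
])

```text
t: 9.05
tool_pos: [0.3913, 0.0904, 0.112]
orientation: [0.318, -3.108, -0.004]
force: [-0.0, -0.1, -1.2]
opening: 0.0153
```

```bash
python3 -c "
from h import *
status()
im=robot.read_camera('side')[:,:,::-1]; cv2.imwrite('pics/s6.png',im)
"
```

```text
t 9.05 pos [0.3913 0.0904 0.112 ] turn needed [-0.001 -0.018 -0.001] F [-0.04 -0.11 -1.15] open 0.0153 q6 [ 0.1  -0.34  2.12  0.    1.38 -1.68]
```

View pics/s6.png

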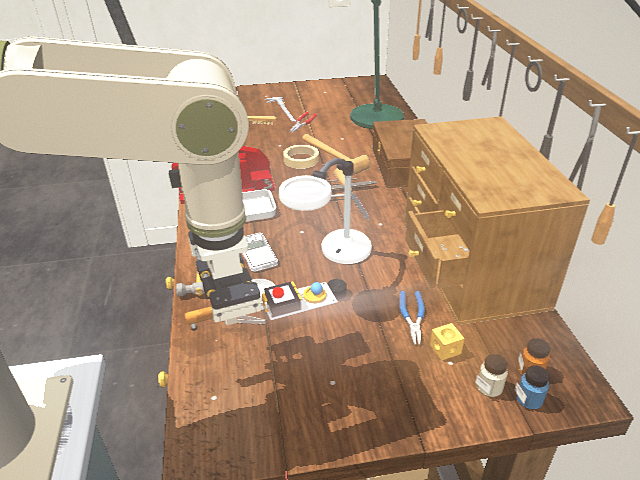

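Call:
send_rows([
  {"dx":0,"dy":0.3,"dz":0.2,"wx":0,"wy":-0.005,"wz":0,"fingers":255},
  {"dx":0,"dy":0.6,"dz":0.3,"wx":0,"wy":-0.005,"wz":0,"fingers":255},
  {"dx":0,"dy":0.9,"dz":0.3,"wx":0,"wy":-0.005,"wz":0,"fingers":255},
  {"dx":0.1,"dy":1.1,"dz":0.2,"wx":0,"wy":0,"wz":0,"fingers":255},
  {"dx":0.1,"dy":1.2,"dz":0.1,"wx":0,"wy":0,"wz":0,"fingers":255},
  {"dx":0.1,"dy":1.2,"dz":0,"wx":0,"wy":0,"wz":0,"fingers":255},
  {"dx":0.1,"dy":1.2,"dz":0,"wx":0,"wy":0,"wz":0,"fingers":255},
  {"dx":0.1,"dy":1.2,"dz":0,"wx":0,"wy":0,"wz":0,"fingers":255},
  {"dx":0.1,"dy":1.0,"dz":0,"wx":0,"wy":0,"wz":0,"fingers":255},
  {"dx":0.1,"dy":0.7,"dz":0,"wx":0,"wy":0,"wz":0,"fingers":255},
  {"dx":0,"dy":0.4,"dz":0,"wx":0,"wy":0,"wz":0,"fingers":255},
  {"dx":0,"dy":0.2,"dz":0,"wx":0,"wy":0,"wz":0,"fingers":255},
  {"dx":0,"dy":0,"dz":0,"wx":0,"wy":0,"wz":0,"fingers":255},
])

```text
t: 10.18
tool_pos: [0.4017, 0.1993, 0.1273]
orientation: [-0.312, 3.122, 0.003]
force: [-0.6, -0.6, -1.9]
opening: 0.0158
```

```bash
python3 -c "
from h import *
status()
im=robot.read_camera('side')[:,:,::-1]; cv2.imwrite('pics/s7.png',im)
"
```

```text
t 10.1833 pos [0.4017 0.1993 0.1273] turn needed [-0.002  0.004  0.003] F [-0.58 -0.59 -1.87] open 0.0158 q6 [ 0.35 -0.23  2.01  0.    1.36 -1.43]
```

View pics/s7.png

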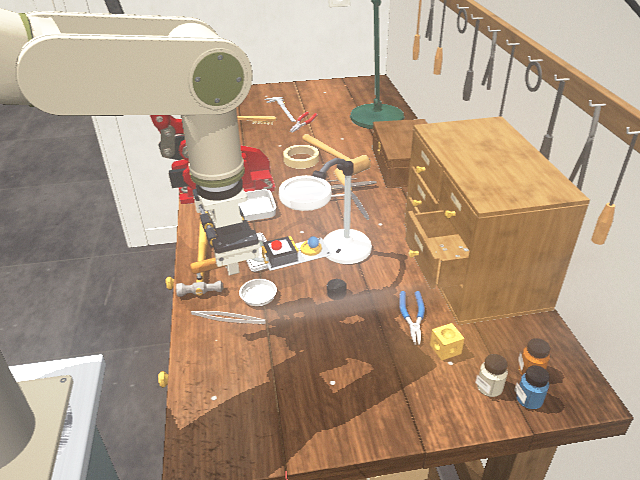

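Call:
send_rows([
  {"dx":-0.1,"dy":0.3,"dz":-0.1,"wx":0,"wy":0,"wz":0,"fingers":255},
  {"dx":-0.1,"dy":0.5,"dz":-0.1,"wx":0,"wy":0,"wz":0,"fingers":255},
  {"dx":-0.1,"dy":0.6,"dz":-0.1,"wx":0,"wy":0,"wz":0,"fingers":255},
  {"dx":0,"dy":0.4,"dz":0,"wx":0,"wy":0,"wz":0,"fingers":255},
  {"dx":0,"dy":0.2,"dz":0,"wx":0,"wy":0,"wz":0,"fingers":255},
  {"dx":0,"dy":0.1,"dz":0,"wx":0,"wy":0,"wz":0,"fingers":255},
  {"dx":0,"dy":0,"dz":0,"wx":0,"wy":0,"wz":0,"fingers":255},
])

```text
t: 10.82
tool_pos: [0.3982, 0.2208, 0.1237]
orientation: [-0.309, 3.123, 0.002]
force: [-0.1, 0.5, -2.4]
opening: 0.0157
```

```bash
python3 -c "
from h import *
status()
im=robot.read_camera('side')[:,:,::-1]; cv2.imwrite('pics/s8r.png',im);cv2.imwrite('pics/s8.png',cv2.resize(im[150:300,190:390],None,fx=4,fy=4,interpolation=2))
im=robot.read_camera('top')[:,:,::-1]; cv2.imwrite('pics/t8.png',cv2.resize(im[180:350,200:400],None,fx=4,fy=3.5,interpolation=2))
status()
"
```

```text
t 10.8167 pos [0.3982 0.2208 0.1237] turn needed [-0.002  0.004  0.006] F [-0.13  0.48 -2.35] open 0.0157 q6 [ 0.39 -0.21  1.99  0.    1.35 -1.37]
t 10.9167 pos [0.3983 0.2205 0.1237] turn needed [-0.002  0.004  0.006] F [-0.09  0.22 -2.34] open 0.0158 q6 [ 0.39 -0.21  1.99  0.    1.35 -1.37]
```

View pics/s8.png

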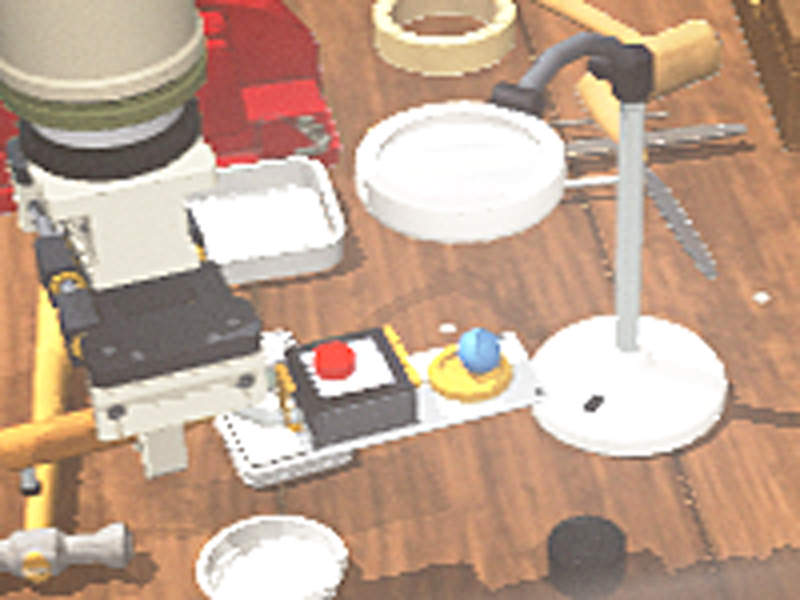

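View pics/t8.png

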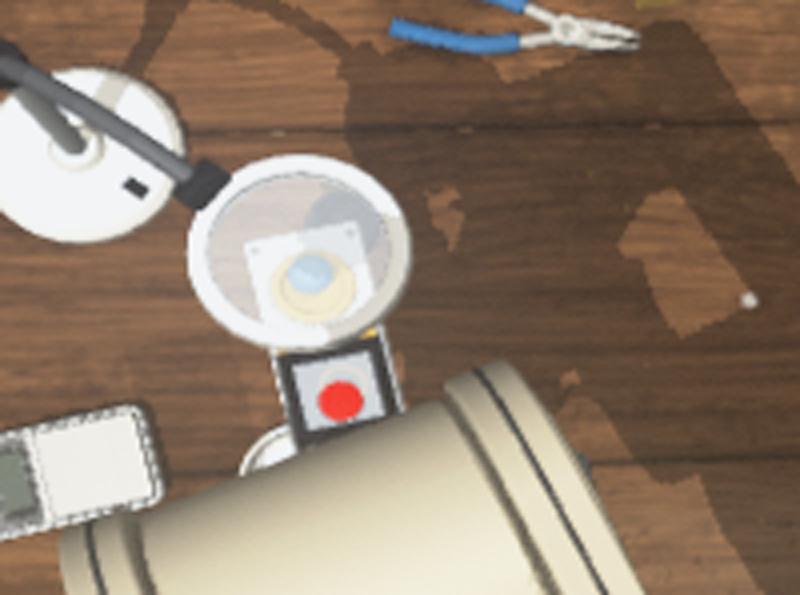

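```bash
python3 -c "
from h import *
print('stone',tri((277.3,257.5),(309.8,237.6)))
# cup rim centre expected; compare rim ellipse centre px
print('cup',tri((200+313/4,180+287/3.5),(190+470/4,150+371/4)))
# plate far corners
print('cnrL',tri((200+246/4,180+241/3.5),(190+511/4,150+335/4)))
print('cnrR',tri((200+358/4,180+222/3.5),(190+543/4,150+392/4)))
print('knob',tri((200+341/4,180+400/3.5),(190+335/4,150+360/4)))
"
```

```text
stone (array([0.55287379, 0.2497963 , 0.14111382]), np.float64(0.0008558866419454702))
cup (array([0.54692496, 0.24868402, 0.13014688]), np.float64(0.0012742561175981023))
cnrL (array([0.57310503, 0.28094562, 0.12493162]), np.float64(0.0009220849333536847))
cnrR (array([0.58050996, 0.22649891, 0.13021841]), np.float64(0.002830727826157409))
knob (array([0.48263503, 0.23541272, 0.1555573 ]), np.float64(0.0007733829384440241))
```

```bash
python3 -c "
from h import *
for k in range(14):
    im=robot.read_camera('side')[:,:,::-1]
    if k%3==0 or k==13:
        h=cv2.cvtColor(np.ascontiguousarray(im[225:250,295:325]),cv2.COLOR_BGR2HSV); m=cv2.inRange(h,(95,60,80),(125,255,255)); M=cv2.moments(m,True); print(k,M['m00'],M['m10']/M['m00']+295,M['m01']/M['m00']+225)
status(); print(robot.read_state()['dq'].round(4))
im=robot.read_camera('top')[:,:,::-1]; cv2.imwrite('pics/t9.png',cv2.resize(im[180:350,200:400],None,fx=4,fy=3.5,interpolation=2))
"
```

```text
0 84.0 309.6190476190476 237.47619047619048
3 83.0 309.7469879518072 237.5421686746988
6 84.0 309.7261904761905 237.5
9 81.0 309.71604938271605 237.58024691358025
12 83.0 309.7469879518072 237.5421686746988
13 83.0 309.73493975903614 237.59036144578315
t 11.6167 pos [0.3983 0.2204 0.1237] turn needed [-0.002  0.004  0.007] F [ 0.98 -1.   -2.92] open 0.0153 q6 [ 0.39 -0.21  1.99  0.    1.35 -1.37]
[ 0.0005  0.0006 -0.001   0.0012 -0.0013  0.001 ]
```

View pics/t9.png

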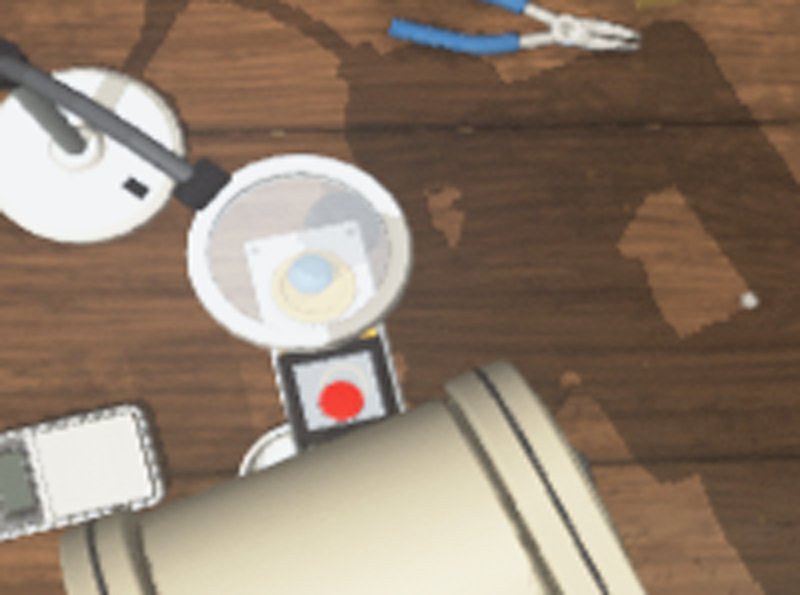

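```bash
python3 -c "
from plant import robot
print(robot.close_job())"
```

```text
the job is handed in; nothing more can be done
None
```

I shut the lid, carried the carrier by its handle to the magnifier, and handed the job in at 11.7 s with the arm still holding it there. `close_job` gave no verdict, so the results below are my own measurements.

**What I did**
- **Lid:** I pressed the knob straight down with shut fingers. It stopped at z = 36.5 mm with 12 N on it. The picture afterwards showed the lid flat, and it still looked flat at the end. I had no reading of the lid joint or the clip.
- **Lift and carry:** I gripped the handle at 60 N, about 9 mm in front of the handle_grip point. I then raised the carrier and moved it slowly under the lens.

**Last checks**
- **Stone position:** Using both cameras, the stone was at (0.553, 0.250, 0.141) m. That is about 6 mm off the lens axis and 99 mm below the glass.
- **Stillness:** The stone moved less than 0.2 px over 0.7 s, and the joint speeds were close to zero.
- **Stone in cup:** The stone rests about 6 mm forward of the cup's centre, about 12.5 mm from the cup_seat point (limit 16 mm). This suggests a slight forward tilt.
- **Level:** At lift height the stone was within about 1 px of where it would be if the carrier were level. At the end, heights along the plate varied by a few millimetres (far corners 125 and 130 mm). I put the tilt at 1–2 degrees, from rough pixel readings.
- **Magnifier and bench:** The force readings showed no sign of contact with the magnifier, and the other things looked unmoved in the pictures, though I did not measure them.
- **Mount:** The mount was in the box before I shut the lid. I could not see it afterwards.

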